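# Close a flow-cell housing on its dowels and hold it shut

## Task

Plug the small grey square flow cell into the square pocket of the metal lower housing half that is fixed to the bench, all the way down. Then set the black upper half over it on the two dowels and press it fully shut against the spring pins, so that the two halves meet face to face. Finish while you are still holding it pressed shut, without letting go, and leave the bottle, the beaker and the tip box alone.

Things in the scene. Friction and masses are not known exactly. Their poses are not given: they have to be found in the camera images.
- base_half: Lower housing half, bare aluminium, fixed to the bench; place and yaw vary (yaw within 0.5 rad). Flange 100 x 150 x 8 mm (x, y, z), on it a block 80 x 130 mm; its flat top face is 36 mm above the bench. In the middle of that face a square pocket, sides along x and y; on it two dowels and four spring pins. Origin: centre of the underside, at bench level; z up.
- pocket (a point): Centre of the pocket's mouth: on the lower half's top face, straight above its origin. The pocket is 32 x 32 mm, 16 mm deep, closed below (floor 20 mm above the bench).
- dowel_a (a point): Tip of one steel dowel, at x = 0, y = +47 mm of the lower half, 30 mm above its top face. Dowel 10 mm in diameter; the last 6 mm taper to 4 mm.
- dowel_b (a point): Tip of the other dowel, the same, at x = 0, y = -47 mm.
- ejector (a joint): How far the four brass spring pins (8 mm in diameter, at x = -29 and +29, y = -47 and +47 mm of the lower half; they move together) are pushed down, m: 0 = 6 mm out of the top face, 0.006 = level with it. They push up with about 7 N at 0 and 11 N at 0.006, more than the upper half weighs: it floats 6 mm open unless pressed down.
- top_half: Upper housing half, black plastic plate with a metal rib, 0.35 kg, loose on the bench, right way up, left or right of the lower half. Plate 80 x 130 x 34 mm (x, y, z); cavity 40 x 40, 26 deep, amid its underside; 12 mm through holes at y = -47 and +47. Yaw within 0.5. Origin: centre of underside; z up. Shut: origin 36 mm straight above the lower half's, axes along its axes; a half turn also fits.
- rib (a point): Top centre of the upper half's bare aluminium grip rib, 66 mm above its underside. Rib 22 mm thick (along the upper half's x), 50 mm long (y), 32 mm high, standing on the middle of the plate.
- cell: Flow cell: grey plastic square plug 30 x 30 x 40 mm, foot bevelled 2 mm, small round green window on top, 60 g, standing loose on the bench on the other side of the lower half from the upper half; yaw within 0.5 rad. Origin: centre of the underside; z up, x and y along its sides. Seated, its origin is 20 mm above the lower half's (24 mm stands out); any quarter turn fits.
- bottle: Bystander: clear bottle with a blue cap, 70 mm in diameter, 150 mm tall; stands loose. Origin: centre of the underside.
- beaker: Bystander: glass beaker, 64 mm in diameter at the rim, 80 mm tall; stands loose. Origin: centre of the underside.
- tip_box: Bystander: pipette-tip box, blue with a clear cover, 85 x 120 x 55 mm; stands loose. Origin: centre of the underside.

How it is judged:
By the outcome, as a careful person would: the job done as asked, in the order asked, and still so for the second after the job is handed in, while the arm keeps its last pose, push and grip.
It also fails if it takes over 59 s, if anything falls off the work surface, if the arm or the gripper's body presses on something with over 40 N, if the wrist force passes 120 N, or if a joint passes its speed limit or range.

## Robot

A 7-joint arm with a two-finger parallel gripper is mounted at the origin on the work surface. World frame = base frame: x ahead of the robot, y to its left, z up, the work surface at z = 0. Lengths are in m, angles in rad, forces in N, time in s.
With the tool pointing down it reaches from about 0.35 to 0.9 m from the base axis. Payload 8.1 kg.
Tool frame: the origin (TCP) lies at the centre of the arm's flange, where the gripper is bolted on; the fingertips stand 178 mm ahead of it and the grasp point (between the pads) lies r.tcp_to_grasp ahead of it (r.tcp_to_grasp is the distance from the TCP to the grasp point, in m); z points along the fingers, y is the line along which they close (so a half turn about z gives the same grasp; the last joint's range is limited). The gripper opens to 92 mm and grips with 3 to 60 N. Pads are 19 mm wide; open, the fingers measure 130 mm over their backs; the gripper's body (75 mm by 190 mm) begins 47 mm behind the grasp point.
Start: joints at [1.014, 0.434, 0.025, 1.573, -0.012, 1.134, -0.075], TCP at [0.274, -0.562, 0.405] pointing down, gripper open.
Joint ranges: [-2.62, 2.62], [-0.44, 2.09], [-1.27, 1.32], [0.08, 2.57], [-1.32, 4.46], [0.12, 2], [-2.74, 2.74]. Speed limits (rad/s): [2.22, 2.22, 3.01, 3.01, 3.14, 3.14, 3.14].

## Interface

Orientations are given as a rotation vector (axis times angle).
In Python, from plant import r, readout, read_camera gives the robot as it stands (r), with the cameras as plain functions and the readings (readout).
- The arm moves only by the shell command python3 steer.py 'ROWS' [OPENING] [FORCE]. ROWS is a JSON list that holds a single list of rows (three levels of brackets), with 1 to 10 rows, each of 4 numbers: dx, dy, dz in m, then a turn about the tool's z in rad; each row shifts and turns the commanded pose from where the row before left it, along the tool's axes as they then stand; what a row does not reach is not made up. A row lasts 1/10 s, in which the tool goes at most 0.05 m and 0.15 rad, less where a joint would pass 70% of its speed; a pose out of reach is approached as far as the arm can. OPENING is the finger opening in m, set as the command begins (- or left out keeps the last). The fingers move at their own pace and stop on an object; FORCE is the grip in N (left out, the last holds). Time passes only in rows, so rows that do not move let the fingers close. It prints the time, the measured TCP pose, the force, the opening and the grip force at its end. Input that does not fit is refused with a message, and nothing moves.
- readout.get_obs(): the state, without advancing time (a new reading comes with each control period).
- read_camera(name): name is "scene" or "top"; returns a dict with "img" (384x512x3 uint8, red, green, blue), "z_map" (384x512 float32, m along the optical axis (not along the pixel's ray), 0 where there is no reading), "fx", "fy", "cx", "cy" (pixels), "eye" and "rotation" of the camera in the world. Camera axes: x right, y down, z forward; pixel columns grow to the right and rows downward; lengths in m; the calibration is good to about 2 mm. A picture is of the moment at which its call begins.
- r.sign_off(): hands the job in; it is judged then, once.
The state is a dict: "t": time; "qpos": joint angles; "joint_velocities": joint speeds; "effort": joint torques, N m; "position": TCP position; "tool_rot": TCP orientation; "force": force on the tool from outside, world axes, zero at the start; "moment": the same for the moment, N m; "gripper_width": finger opening in m; "grip_force": force on a finger pad.
Only numpy, scipy, OpenCV 4.12 (cv2) and the standard library are available. Lean on these libraries where they do the work, as an engineer would, in place of code of your own. Each camera call takes 0.05 s, during which the arm holds its last target. There are 200 camera calls.

## Working session

There is one attempt and no reset: what is moved stays moved. The work goes in short steps, Python scripts to look and compute and a shell command to move; the robot and the scene stay as the last step left them, time stands still between calls to the robot, and variables do not carry over. Pictures are saved under pics/ and viewed, at most 10 in all, crops included, and the job is handed in when it is done.

```bash
ls; mkdir -p pics
python3 - <<'E'
from plant import r, readout, read_camera
import cv2,numpy as np,pickle
o=readout.get_obs();print(o['t'],o['position'],o['tool_rot'],o['force'],r.tcp_to_grasp)
d={}
for n in('top','scene'):
    c=read_camera(n);d[n]=c;print(n,c['eye'],c['rotation'],c['fx'],c['cx'],c['cy'])
pickle.dump(d,open('c0.pkl','wb'))
cv2.imwrite('pics/a.png',cv2.cvtColor(np.vstack([d['top']['img'],d['scene']['img']]),cv2.COLOR_RGB2BGR)[:, :][0:384])
cv2.imwrite('pics/b.png',cv2.cvtColor(d['scene']['img'],cv2.COLOR_RGB2BGR))
E
```

```text
pics
plant.py
steer.py
0.0 [ 0.27384627 -0.56158087  0.40393865] [-3.05966524e+00 -7.06225124e-01  7.80386983e-04] [-0.24809833  0.5557929  -0.49904915] 0.1592
top [0.42434848 0.1223963  1.35182405] [-2.15664363  2.17162148 -0.14974541] 458.8798319701253 253.07887022374604 188.06100926463844
scene [1.08191768 0.4937593  1.08128079] [-1.18872027 -2.5517635   0.70317871] 490.1526205804956 257.459562264907 201.5476865590096
```

View pics/a.png

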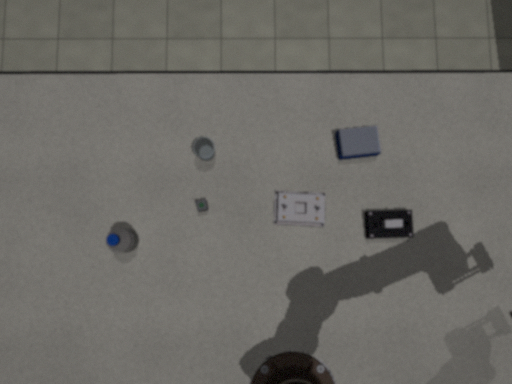

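View pics/b.png

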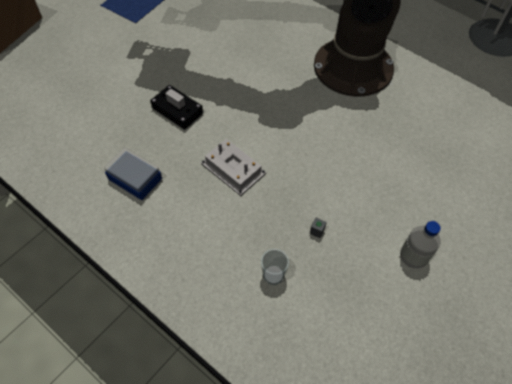

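Top view: cell near (201,205), lower half (301,208), upper half (389,223); +x is up in the image, +y is left. Scene view: cell (318,228), lower half (234,167), upper half (177,106). Next I'll look at enlarged crops.

```bash
cat > h.py <<'E'
import numpy as np,cv2
from scipy.spatial.transform import Rotation as R
def rays(c,uv):
    uv=np.atleast_2d(uv).astype(float)
    d=np.c_[(uv[:,0]-c['cx'])/c['fx'],(uv[:,1]-c['cy'])/c['fy'],np.ones(len(uv))]
    rot=np.array(c['rotation']); M=R.from_rotvec(rot).as_matrix() if rot.ndim==1 else rot
    return d@M.T
def plane(c,uv,z):
    d=rays(c,uv);e=np.array(c['eye']);return e+d*((z-e[2])/d[:,2])[:,None]
def cloud(c):
    v,u=np.mgrid[:384,:512];d=rays(c,np.c_[u.ravel(),v.ravel()])
    P=np.array(c['eye'])+d*c['z_map'].reshape(-1,1);return P.reshape(384,512,3)
E
python3 - <<'E'
from h import *;import pickle
d=pickle.load(open('c0.pkl','rb'))
def crop(c,u,v,w,h,s):
    return cv2.cvtColor(cv2.resize(c['img'][v:v+h,u:u+w],None,fx=s,fy=s,interpolation=cv2.INTER_CUBIC),cv2.COLOR_RGB2BGR)
t,s=d['top'],d['scene']
A=crop(t,265,180,70,50,6);B=crop(t,355,198,63,50,6);C=crop(t,185,190,33,32,6)
D=crop(s,195,135,75,62,6);E_=crop(s,145,80,60,62,5);F=crop(s,300,210,34,34,5)
can=np.zeros((600,800,3),np.uint8)
can[:300,:420]=A;can[:300,422:800]=B;
can[302:302+192,:198]=C
can[302:600,200:574]=cv2.resize(D,(374,298))[:298];can[302:600,576:800]=cv2.resize(E_,(224,298))
cv2.imwrite('pics/c.png',can)
P=cloud(t);print([ (n,P[v,u].round(3)) for n,u,v in(('cell',201,205),('base',290,208),('pocket',301,208),('top',375,223),('rib',394,224),('bench',240,208))])
P=cloud(s);print([ (n,P[v,u].round(3)) for n,u,v in(('cell',318,223),('pocket',234,160),('rib',175,97))])
E
```

```text
[('cell', array([0.54 , 0.252, 0.04 ])), ('base', array([ 0.53 , -0.003,  0.035])), ('pocket', array([ 0.53 , -0.036,  0.024])), ('top', array([ 0.485, -0.25 ,  0.026])), ('rib', array([ 0.48 , -0.291,  0.069])), ('bench', array([ 0.534,  0.141, -0.002]))]
[('cell', array([0.541, 0.252, 0.04 ])), ('pocket', array([ 0.519, -0.039,  0.017])), ('rib', array([ 0.489, -0.28 ,  0.066]))]
```

View pics/c.png

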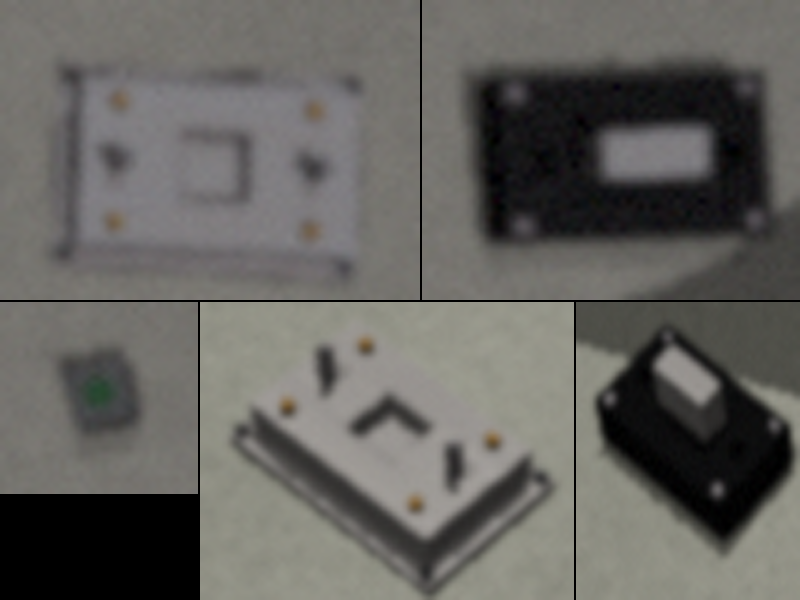

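The crops show four brass pins and the pocket on the lower half, screws and a bright rib on the upper half, and a green window on the cell. The pins give the lower half's pose at z=42 mm, the window and outline give the cell's, and the rib and plate give the upper half's.

```bash
cat >> h.py <<'E'
def cents(c,box,score,thr,n):
    u,v,w,h=box;im=c['img'][v:v+h,u:u+w].astype(float);s=np.clip(score(im[...,0],im[...,1],im[...,2])-thr,0,None)
    k,l,st,_=cv2.connectedComponentsWithStats((s>0).astype(np.uint8))
    out=[]
    for i in range(1,k):
        m=s*(l==i);vv,uu=np.nonzero(m);wt=m[vv,uu];out.append((wt.sum(),u+(uu*wt).sum()/wt.sum(),v+(vv*wt).sum()/wt.sum(),len(uu)))
    out.sort(reverse=True);return np.array(out[:n])
def pins(c,box,n=4): return cents(c,box,lambda r,g,b:r-b,25,n)
def green(c,box): return cents(c,box,lambda r,g,b:g-(r+b)/2,8,1)
def rect(c,box,fn,z,s=8):
    u,v,w,h=box;im=cv2.resize(c['img'][v:v+h,u:u+w],None,fx=s,fy=s,interpolation=cv2.INTER_CUBIC)
    m=fn(im.astype(float)).astype(np.uint8);cs,_=cv2.findContours(m,cv2.RETR_EXTERNAL,cv2.CHAIN_APPROX_NONE)
    k=max(cs,key=cv2.contourArea)[:,0].astype(float);k=(k+.5)/s-.5+[u,v]
    P=plane(c,k,z)[:,:2];(x,y),(a,b),an=cv2.minAreaRect((P*1000).astype(np.float32));return np.round([x,y,a,b,an],1)
E
python3 - <<'E'
from h import *;import pickle
d=pickle.load(open('c0.pkl','rb'))
for n,bb,gb,tb in(('top',(265,180,70,50),(185,190,33,32),(355,198,63,50)),('scene',(195,135,75,62),(300,210,34,34),(145,80,60,55))):
    c=d[n];q=pins(c,bb);p=plane(c,q[:,1:3],.042)[:,:2];p=p[np.argsort(p[:,1])];print(n,'pins',q[:,3],(p*1000).round(1).tolist(),'centre',p.mean(0))
    L=p[2:].mean(0)-p[:2].mean(0);print('len',np.linalg.norm(L),'yaw',np.arctan2(-L[0],L[1]))
    g=green(c,gb);print('green',g[:,3],plane(c,g[:,1:3],.04))
    print('rib',rect(c,tb,lambda i:i.mean(2)>(100 if n=='top' else 130),.066))
    if n=='top':
        print('cell',rect(c,gb,lambda i:i.mean(2)<82,.04)); print('plate',rect(c,tb,lambda i:i.mean(2)<48,.034))
        u,v,w,h=gb; print(c['img'][v:v+h:2,u:u+w:2].mean(2).astype(int)[4:14])
        u,v,w,h=tb;print(c['img'][224,u:u+w].mean(1).astype(int))
    else:
        u,v,w,h=tb;print(c['img'][97,u:u+w].mean(1).astype(int))
E
```

```text
top pins [4. 4. 2. 3.] [[557.4, -80.9], [500.0, -77.5], [563.6, 12.6], [505.0, 15.9]] centre [ 0.53148999 -0.03247043]
len 0.0936275792756031 yaw -0.05963738695600344
green [25.] [[0.54057607 0.25228022 0.04      ]]
rib [ 485.1 -270.1  182.4  140.    89.6]
cell [540.6 251.2  39.7  32.9  11.9]
plate [ 483.7 -284.    78.9  137.6    1.6]
[[112 112 109 111 106  99  95  95  79  78  90 113 113 114 114 112 112]
 [112 114 115 113 108  77  66  70  66  72  74  99 115 116 116 114 112]
 [115 113 116 114 110  82  70  69  60  70  66  86 113 114 112 115 114]
 [115 115 114 117 111  95  70  60  52  61  70  77 109 110 110 112 113]
 [115 112 116 115 115 103  74  62  55  63  68  73 104 109 111 112 114]
 [115 112 112 112 116 111  81  74  67  67  69  64 106 111 111 111 112]
 [116 116 116 117 114 112  89  65  64  63  66  83 111 113 111 112 110]
 [112 116 118 118 116 113 104  87  86  94  96 103 113 113 112 113 116]
 [114 114 118 119 117 114 109  99 100 100 102 110 114 114 115 115 115]
 [115 113 114 116 113 113 114 110 110 112 115 119 117 115 117 116 115]]
[116 117 118 113 115 112 110  94  74  48  27  10  12  16  19  22  24  21
  21   5   8  13  17  18  18  14  20  24  34  60  94 118 125 127 124 126
 125 124 128 126 128 128 126 126 123 128 119  99  59  28  16  10   7  13
  13  20  37  63  88 108 114 112 116]
scene pins [9. 8. 9. 8.] [[559.6, -78.9], [501.6, -75.7], [564.7, 14.5], [507.2, 18.0]] centre [ 0.5332487  -0.03051452]
len 0.09374493066981159 yaw -0.057166391829087324
green [32.] [[0.54144933 0.25341824 0.04      ]]
rib [ 528.3 -247.2  161.9  174.6   40.4]
[139 139 138 140 140 137 130 114  87  53  25  14   9  10  14  12  10  12
   8  12  20  33  48  54  58  70  91 113 133 145 148 148 145 146 147 146
 139 113  70  32  14  17  29  47  77  97 114 122 119 106  99  98  98  92
  86  80  78  77  75  76]
```

```bash
cat >> h.py <<'E'
def pose():
    from plant import r, readout, read_camera
    o=readout.get_obs();M=R.from_rotvec(o['tool_rot']).as_matrix();return o,M
def to(xyz,psi):  # grasp point target, tool-y world angle; prints remaining shift in present tool axes, turn
    from plant import r, readout, read_camera
    o,M=pose();p=np.array(o['position'])+M[:,2]*r.tcp_to_grasp;ps=np.arctan2(M[1,1],M[0,1])
    t=-((psi-ps+np.pi)%(2*np.pi)-np.pi);print('t',o['t'],'grasp',p.round(4),'psi',ps.round(4),'tilt',M[:2,2].round(4),'shift',(M.T@(np.array(xyz)-p)).round(4),'turn',t.round(4))
E
python3 - <<'E'
from h import *;import pickle
d=pickle.load(open('c0.pkl','rb'))
print(rect(d['top'],(373,214,36,20),lambda i:i.mean(2)>75,.066))
c=d['scene'];print(c['img'][85:112:2,158:194:2].mean(2).astype(int))
print(rect(c,(158,84,32,24),lambda i:i.mean(2)>110,.066))
E
python3 steer.py '[[[0,0,0,-0.15],[0,0,0,-0.15],[0,0,0,-0.15],[0,0,0,-0.15],[0,0,0,-0.15],[0,0,0,-0.15],[0,0,0,-0.15],[0,0,0,-0.15],[0,0,0,-0.13]]]' .07
python3 -c "
from h import *
to([.541,.2528,.15],.21)"
```

```text
[ 482.7 -290.6   24.7   52.4    3.6]
[[ 74  75  76  77  67  52  52  63  75  74  74  78  79  75  77  74  75  77]
 [ 73  77  76  66  33  57  67  26  49  70  75  78  77  77  77  76  75  78]
 [ 74  72  55  25  11  49 100  76  28  34  63  76  78  77  76  76  76  78]
 [ 96  50  17  14  56 122 147 143 115  53  26  48  73  78  75  74  76  75]
 [ 80  22   9  18 100 145 147 147 146 136  91  33  32  57  76  77  77  75]
 [ 19  12   6   6  51  98 137 148 148 146 143 119  58  20  54  82  91  79]
 [ 10  12  12  12  33  54  70 113 145 148 146 146 113  32  17  47  97 122]
 [ 13  13  11  13  27  50  54  58  90 135 147 118  61  26  11  11  29  79]
 [ 12  11  11  13  15  38  50  53  52  67  89  57  42  29  14  12  14  15]
 [ 12  13  12  12  11  12  22  43  51  54  49  42  44  37  12  12  13  12]
 [ 11  13  13  12  10  12   8  11  35  49  51  44  40  27  11  13  14  14]
 [  3   8  14  12  11  12  11  10   8  19  43  38  16   7  12  15  12  14]
 [  5   4   6   9  12  11  14  12  11   7  13  12  10  13   7   5   9  15]
 [ 15   2   0   3   5  10  14  15  13  11  12  11  14  13   6   4  11  14]]
[ 484.9 -288.3   21.1   48.8    1.6]
t: 1.0
position: [0.2738, -0.5617, 0.4043]
tool_rot: [-1.965, -2.45, -0.001]
force: [-0.4, 0.7, 0.4]
gripper_width: 0.0699
grip_force: 0.0
t 1.0 grasp [ 0.2737 -0.5615  0.2451] psi 0.2189 tilt [-0.0005  0.0008] shift [0.7368 0.4378 0.0956] turn 0.0089
```

```bash
python3 steer.py '[[[0.041,0.0243,0,0],[0.041,0.0243,0,0],[0.041,0.0243,0,0],[0.041,0.0243,0,0],[0.041,0.0243,0,0],[0.041,0.0243,0,0],[0.041,0.0243,0,0],[0.041,0.0243,0,0],[0.041,0.0243,0,0],[0.041,0.0243,0,0]]]' >/dev/null; python3 steer.py '[[[0.041,0.0243,0,0.009],[0.041,0.0243,0,0],[0.041,0.0243,0,0],[0.041,0.0243,0,0],[0.041,0.0243,0,0],[0.041,0.0243,0,0],[0.041,0.0243,0,0],[0.041,0.0243,0,0],[0,0,0.03,0],[0,0,0.03,0]]]'
python3 -c "
from h import *
to([.541,.2528,.038],.21)"
```

```text
t: 3.0
position: [0.5483, 0.2533, 0.344]
tool_rot: [-1.98, -2.439, -0.002]
force: [0.7, -0.1, -0.6]
gripper_width: 0.07
grip_force: 0.0
t 3.0 grasp [0.5484 0.2535 0.1848] psi 0.2068 tilt [0.0007 0.0014] shift [ 0.0006 -0.0075  0.1467] turn -0.0032
```

```bash
python3 steer.py '[[[0,-0.0075,0.04,0],[0,0,0.04,0],[0,0,0.03,0],[0,0,0.02,0],[0,0,0.01,0],[0,0,0,0]]]'
python3 -c "
from h import *
to([.541,.2528,.038],.21)"
```

```text
t: 3.6
position: [0.5406, 0.2492, 0.2034]
tool_rot: [-1.983, -2.435, 0.004]
force: [-0.9, -0.1, 0.5]
gripper_width: 0.0699
grip_force: 0.0
t 3.6 grasp [0.5403 0.249  0.0442] psi 0.204 tilt [-0.0023 -0.0012] shift [0.0036 0.0015 0.0062] turn -0.006
```

```bash
python3 steer.py '[[[0.0036,0.0015,0.006,-0.006],[0,0,0,0],[0,0,0,0]]]' 
python3 -c "
from h import *
to([.541,.2528,.038],.21)"
python3 steer.py '[[[0,0,0,0],[0,0,0,0],[0,0,0,0],[0,0,0,0],[0,0,0,0],[0,0,0,0],[0,0,0,0],[0,0,0,0]]]' 0 25
python3 -c "
from h import *
to([.541,.2528,.038],.21)"
```

```text
t: 3.9
position: [0.542, 0.2538, 0.1995]
tool_rot: [1.976, 2.442, 0.002]
force: [0.1, -0.7, 0.4]
gripper_width: 0.0702
grip_force: 0.0
t 3.9 grasp [0.5422 0.2539 0.0403] psi 0.2102 tilt [0.0012 0.0006] shift [-0.0008 -0.0014  0.0023] turn 0.0002
t: 4.7
position: [0.5418, 0.2533, 0.1987]
tool_rot: [1.977, 2.442, -0.0]
force: [0.5, -1.2, 0.1]
gripper_width: 0.0298
grip_force: 25.0
t 4.7 grasp [0.5418 0.2533 0.0395] psi 0.2098 tilt [-0.     -0.0001] shift [-0.0003 -0.0009  0.0015] turn -0.0002
```

```bash
python3 steer.py '[[[0,0,-0.02,0],[0,0,-0.03,0],[0,0,-0.03,0],[0,0,-0.02,0],[0,0,0,0.15],[0,0,0,0.118],[0,0,0,0]]]'
python3 -c "
from h import *
to([.5332,-.0315,.138],-.058)"
```

```text
t: 5.4
position: [0.5417, 0.2534, 0.2989]
tool_rot: [2.287, 2.154, 0.0]
force: [0.2, 0.2, -0.8]
gripper_width: 0.0299
grip_force: 25.0
t 5.4 grasp [0.5418 0.2533 0.1397] psi -0.0599 tilt [ 0.0005 -0.0002] shift [-0.2848  0.0085  0.0018] turn -0.0019
```

```bash
python3 steer.py '[[[-0.04,0.0085,0,0],[-0.04,0,0,0],[-0.04,0,0,0],[-0.04,0,0,0],[-0.04,0,0,0],[-0.04,0,0,0],[-0.03,0,0,0],[-0.0148,0,0,0],[0,0,0,0],[0,0,0,0]]]'
python3 -c "
from h import *
to([.5332,-.0315,.066],-.058)
import pickle
from plant import r, readout, read_camera
d={n:read_camera(n) for n in('top','scene')};pickle.dump(d,open('c1.pkl','wb'))
a=[cv2.resize(d['top']['img'][150:260,230:360],None,fx=3,fy=3,interpolation=2),cv2.resize(d['scene']['img'][70:210,170:300],None,fx=3,fy=3,interpolation=2)]
a[0]=cv2.copyMakeBorder(a[0],0,420-330,0,0,0)
cv2.imwrite('pics/d.png',cv2.cvtColor(np.hstack(a),cv2.COLOR_RGB2BGR))
to([.5332,-.0315,.066],-.058)
"
```

```text
t: 6.4
position: [0.5339, -0.0302, 0.2987]
tool_rot: [-2.282, -2.158, -0.001]
force: [0.2, 0.3, -0.9]
gripper_width: 0.03
grip_force: 25.0
t 6.4 grasp [ 0.5339 -0.03    0.1395] psi -0.0559 tilt [0.0002 0.0011] shift [-0.0016 -0.0006  0.0735] turn 0.0021
t 6.5 grasp [ 0.534  -0.0292  0.1397] psi -0.0545 tilt [0.0004 0.0011] shift [-0.0025 -0.0007  0.0737] turn 0.0035
```

View pics/d.png

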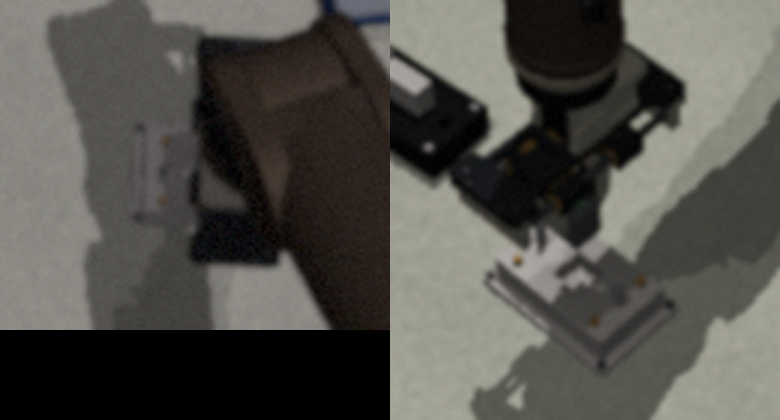

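Scene crop: the held cell hangs between the fingers at about crop (578,215), roughly over the pocket, but mostly hidden. I'll lower it and watch the force.

```bash
python3 steer.py '[[[-0.001,-0.0007,0.025,0.003],[0,0,0.02,0],[0,0,0.01,0],[0,0,0,0],[0,0,0,0]]]'
python3 -c "
from h import *
to([.5331,-.031,.0595],-.058)"
```

```text
t: 7.0
position: [0.5333, -0.0316, 0.2442]
tool_rot: [2.287, 2.154, 0.001]
force: [0.4, 0.8, 0.3]
gripper_width: 0.0294
grip_force: 25.0
t 7.0 grasp [ 0.5334 -0.0315  0.085 ] psi -0.0597 tilt [0.0004 0.0004] shift [ 0.0005 -0.0003  0.0255] turn -0.0017
```

```bash
python3 steer.py '[[[0,0,0.002,0],[0,0,0.002,0],[0,0,0.002,0],[0,0,0,0]]]'
python3 -c "
from h import *
to([.5331,-.031,.0595],-.058)"
```

```text
t: 7.4
position: [0.5329, -0.0325, 0.2377]
tool_rot: [2.288, 2.152, -0.0]
force: [0.4, -0.7, -1.5]
gripper_width: 0.0298
grip_force: 25.0
t 7.4 grasp [ 0.5329 -0.0325  0.0785] psi -0.0612 tilt [ 0.     -0.0001] shift [0.0015 0.0001 0.019 ] turn -0.0032
```

```bash
python3 steer.py '[[[0.001,0,0.002,-0.002],[0,0,0.002,0],[0,0,0.002,0],[0,0,0,0]]]'
python3 -c "
from h import *
to([.5331,-.031,.0595],-.058)"
```

```text
t: 7.8
position: [0.533, -0.0311, 0.233]
tool_rot: [2.285, 2.155, -0.0]
force: [-7.1, -0.0, 19.6]
gripper_width: 0.0301
grip_force: 25.0
t 7.8 grasp [ 0.5331 -0.0312  0.0738] psi -0.0588 tilt [ 0.0004 -0.0007] shift [0.0002 0.     0.0143] turn -0.0008
```

```bash
python3 steer.py '[[[0,-0.001,-0.001,0],[0,0,0,0]]]'; python3 steer.py '[[[0,-0.0005,0.001,0],[0,0,0,0]]]' | grep -E 'force|pos'; python3 steer.py '[[[0,0,0.002,0],[0,0,0,0]]]'| grep -E 'force|pos'
```

```text
t: 8.0
position: [0.532, -0.0313, 0.2328]
tool_rot: [2.286, 2.155, 0.0]
force: [-0.1, 0.2, 0.4]
gripper_width: 0.0295
grip_force: 25.0
position: [0.5314, -0.0314, 0.2315]
force: [0.4, 0.5, -1.6]
grip_force: 25.0
position: [0.5314, -0.0314, 0.2292]
force: [-0.5, 0.3, -0.8]
grip_force: 25.0
```

```bash
python3 steer.py '[[[0,0,0.003,0],[0,0,0.003,0],[0,0,0,0]]]'| grep -E 'force|pos'; python3 steer.py '[[[0,0,0.003,0],[0,0,0,0]]]'| grep -E 'force|pos';python3 steer.py '[[[0,0,0.0015,0],[0,0,0,0]]]'| grep -E 'force|pos'
```

```text
position: [0.5314, -0.0314, 0.2232]
force: [0.3, 1.3, 0.3]
grip_force: 25.0
position: [0.5315, -0.0314, 0.2204]
force: [-0.5, 0.9, -0.7]
grip_force: 25.0
position: [0.5315, -0.0313, 0.2191]
force: [-0.7, 0.1, -1.3]
grip_force: 25.0
```

```bash
python3 steer.py '[[[0,0,0.001,0],[0,0,0,0]]]'| grep -E 'force|pos'; python3 steer.py '[[[0,0,0.001,0],[0,0,0,0]]]'| grep -E 'force|pos'
```

```text
position: [0.5315, -0.0313, 0.2185]
force: [-1.9, 0.8, 4.1]
grip_force: 25.0
position: [0.5315, -0.0312, 0.2184]
force: [-5.8, -0.5, 16.4]
grip_force: 25.0
```

Cell seated (floor contact 16 N, foot at about 19.8 mm). Releasing and retreating.

```bash
python3 steer.py '[[[0,0,-0.001,0],[0,0,0,0],[0,0,0,0],[0,0,0,0]]]' .06 ; python3 steer.py '[[[0,0,-0.01,0],[0,0,-0.02,0],[0,0,-0.04,0],[0,0,-0.04,0],[0,0,0,0]]]' | grep -E 'force|pos|width'
python3 -c "
from h import *
to([.483,-.2895,.15],.04)"
```

```text
t: 9.9
position: [0.5316, -0.0314, 0.2181]
tool_rot: [-2.286, -2.155, -0.0]
force: [-0.5, -0.1, -1.6]
gripper_width: 0.0568
grip_force: 0.0
position: [0.5332, -0.0306, 0.3338]
force: [1.1, 0.3, -0.6]
gripper_width: 0.0601
grip_force: 0.0
t 10.4 grasp [ 0.5346 -0.0306  0.1746] psi -0.0589 tilt [ 0.0087 -0.    ] shift [-0.2615 -0.0365  0.0242] turn -0.0989
```

```bash
python3 steer.py '[[[-0.04,-0.0055,0,0],[-0.04,-0.0055,0,0],[-0.04,-0.0055,0,0],[-0.04,-0.0055,0,0],[-0.04,-0.0055,0,0],[-0.03,-0.005,0.012,0],[-0.02,-0.003,0.012,0],[-0.0115,-0.001,0,-0.099],[0,0,0,0],[0,0,0,0]]]' | grep -E 'force|pos|width'
python3 -c "
from h import *
import pickle
from plant import r, readout, read_camera
d={n:read_camera(n) for n in('top','scene')};pickle.dump(d,open('c2.pkl','wb'))
a=[cv2.resize(d['top']['img'][160:250,260:420],None,fx=2.5,fy=2.5,interpolation=2),cv2.resize(d['scene']['img'][60:200,140:275],None,fx=2.8,fy=2.8,interpolation=2)]
a[0]=cv2.copyMakeBorder(a[0],0,392-225,0,0,0)
cv2.imwrite('pics/e.png',cv2.cvtColor(np.hstack(a),cv2.COLOR_RGB2BGR))
to([.483,-.2895,.056],.04)
"
```

```text
position: [0.48, -0.2892, 0.304]
force: [0.9, 1.3, -0.3]
gripper_width: 0.0601
grip_force: 0.0
t 11.5 grasp [ 0.4803 -0.2886  0.1452] psi 0.04 tilt [0.0005 0.0006] shift [-0.001   0.0026  0.0892] turn -0.0
```

View pics/e.png

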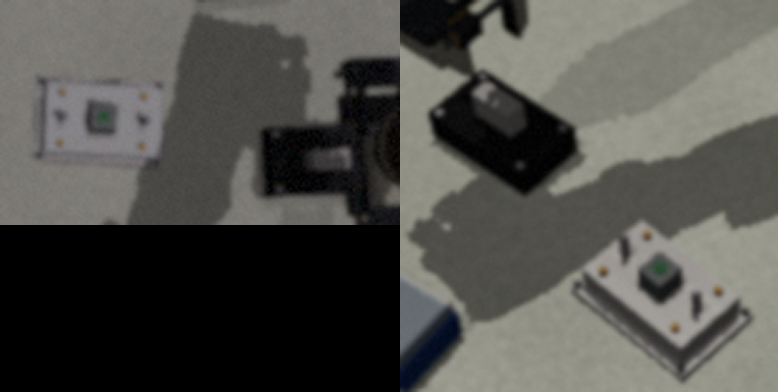

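The cell sits square in the pocket, window at crop (103,117) in the top view and (660,268) in the scene view. I'll check its height by triangulation and lower onto the rib.

```bash
python3 - <<'E'
from h import *;import pickle
d=pickle.load(open('c2.pkl','rb'));L=[]
for n,b in(('top',(290,198,22,20)),('scene',(215,140,35,25))):
    c=d[n];g=green(c,b);print(n,g[:,1:],plane(c,g[:,1:3],.06),'z',cloud(c)[int(round(g[0,2])),int(round(g[0,1]))])
    L.append((np.array(c['eye']),rays(c,g[:,1:3])[0]))
A=np.c_[L[0][1],-L[1][1]];s=np.linalg.lstsq(A,L[1][0]-L[0][0],rcond=None)[0];print(L[0][0]+s[0]*L[0][1],L[1][0]+s[1]*L[1][1])
E
python3 steer.py '[[[-0.001,0.0025,0.03,0],[0,0,0.03,0],[0,0,0.015,0],[0,0,0.005,0],[0,0,0,0],[0,0,0,0]]]'
python3 -c "
from h import *
to([.483,-.2895,.056],.04)"
```

```text
top [[300.9893617  206.18882979  22.        ]] [[ 0.53261833 -0.03189878  0.06      ]] z [ 0.53328202 -0.03212231  0.05847394]
scene [[232.31641791 155.10149254  26.        ]] [[ 0.53307001 -0.0307719   0.06      ]] z [ 0.53131575 -0.03356136  0.05620315]
[ 0.53272214 -0.03204672  0.05876135] [ 0.53234992 -0.03146008  0.05866009]
t: 12.1
position: [0.4828, -0.291, 0.2253]
tool_rot: [2.175, 2.264, 0.001]
force: [0.5, -0.4, 0.1]
gripper_width: 0.0601
grip_force: 0.0
t 12.1 grasp [ 0.4831 -0.2911  0.0661] psi 0.0401 tilt [ 0.0015 -0.0007] shift [ 0.0016 -0.      0.0101] turn 0.0001
```

```bash
python3 steer.py '[[[0.001,0,0.005,0],[0,0,0.005,0],[0,0,0,0],[0,0,0,0]]]' | grep -E 'force|pos'
python3 -c "
from h import *
to([.483,-.2895,.056],.04)"
python3 steer.py '[[[0,0,0,0],[0,0,0,0],[0,0,0,0],[0,0,0,0],[0,0,0,0],[0,0,0,0],[0,0,0,0]]]' 0 40
python3 -c "
from h import *
to([.483,-.2895,.056],.04)"
```

```text
position: [0.4821, -0.2901, 0.2142]
force: [0.1, 0.5, 0.1]
grip_force: 0.0
t 12.5 grasp [ 0.4821 -0.2901  0.055 ] psi 0.0399 tilt [-0.0001  0.    ] shift [ 0.0006  0.0009 -0.001 ] turn -0.0001
t: 13.2
position: [0.4822, -0.2901, 0.2143]
tool_rot: [2.176, 2.265, -0.0]
force: [-0.2, 0.4, -0.0]
gripper_width: 0.022
grip_force: 39.9
t 13.2 grasp [ 0.4822 -0.2901  0.0551] psi 0.0401 tilt [ 0.     -0.0001] shift [ 0.0006  0.0008 -0.0009] turn 0.0001
```

```bash
python3 steer.py '[[[0,0,-0.02,0],[0,0,-0.03,0],[0,0,-0.03,0],[0,0,-0.02,0],[0,0,0,0.098],[0,0,0,0],[0,0,0,0]]]'
python3 -c "
from h import *
to([.5315,-.032,.145],-.058)"
```

```text
t: 13.9
position: [0.4817, -0.29, 0.3135]
tool_rot: [-2.281, -2.158, 0.001]
force: [-0.3, -0.0, -4.0]
gripper_width: 0.0219
grip_force: 39.9
t 13.9 grasp [ 0.4815 -0.2899  0.1543] psi -0.0555 tilt [-0.0015  0.0004] shift [0.2603 0.0356 0.0094] turn 0.0025
```

```bash
python3 steer.py '[[[0.04,0.0055,0,0.0025],[0.04,0.0055,0,0],[0.04,0.0055,0,0],[0.04,0.0055,0,0],[0.04,0.0055,0,0],[0.03,0.004,0,0],[0.02,0.003,0,0],[0.0103,0.0011,0,0],[0,0,0,0],[0,0,0,0]]]'
python3 -c "
from h import *
import pickle
from plant import r, readout, read_camera
to([.5315,-.032,.145],-.058)
d={n:read_camera(n) for n in('top','scene')};pickle.dump(d,open('c3.pkl','wb'))
a=[cv2.resize(d['top']['img'][170:250,260:350],None,fx=4.4,fy=4.4,interpolation=2),cv2.resize(d['scene']['img'][100:200,180:280],None,fx=4,fy=4,interpolation=2)]
a[0]=cv2.copyMakeBorder(a[0],0,400-352,0,0,0)
cv2.imwrite('pics/f.png',cv2.cvtColor(np.hstack(a),cv2.COLOR_RGB2BGR))
to([.5315,-.032,.145],-.058)
"
```

```text
t: 14.9
position: [0.5331, -0.0336, 0.3137]
tool_rot: [-2.288, -2.153, 0.002]
force: [-0.5, -0.3, -3.8]
gripper_width: 0.0215
grip_force: 39.9
t 14.9 grasp [ 0.5329 -0.0338  0.1545] psi -0.0608 tilt [-0.0012 -0.0008] shift [ 0.0017 -0.0015  0.0095] turn -0.0028
t 15.0 grasp [ 0.533  -0.0343  0.1547] psi -0.0625 tilt [-0.0008 -0.0009] shift [ 0.0022 -0.0016  0.0097] turn -0.0045
```

View pics/f.png

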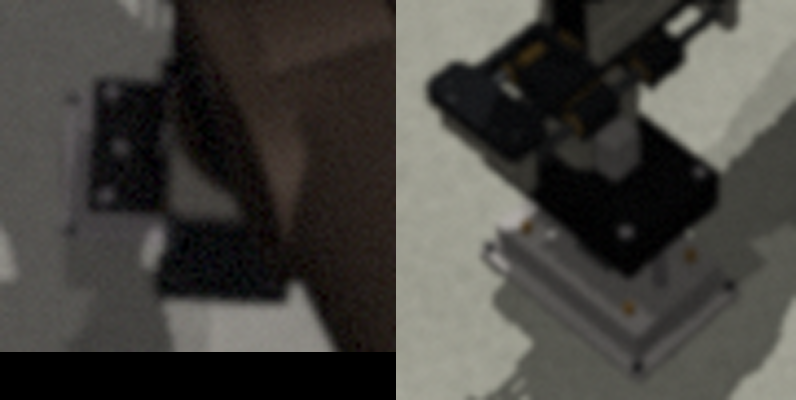

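The plate hangs level over the lower half, and the +y hole is visible at top crop (119,148). I'll check it against the target.

Run:
```python
from h import *;import pickle
c=pickle.load(open('c3.pkl','rb'))['top']
im=c['img'][195:212,280:297].mean(2).astype(int);print(im)
p=plane(c,[[287.0,203.4]],.133)[0];ps=-.061
print('hole',p,'-> centre',p[:2]-.047*np.array([-np.sin(ps),np.cos(ps)]))
to([.5315,-.032,.125],-.058)
```

```text
[[68 43 19 14  7 19 14  4 12  9 14 12  9  9  5  9  6]
 [67 42 23 15 14 19 10 15 18 10 18  4 11  9  8  4  1]
 [68 44 20  9 16  9 15 13 15 16 20 10 14  2 12  9 15]
 [67 43 24 15 18 20 18 18 10 15  9 19  3 14  9  7 21]
 [65 38 23 16 14 14 17 19 23 11 16  5  7 13  6  6 27]
 [51 37 21 13 15 13 20 17 20 13 11 11 14 10  7 15 31]
 [51 30 17 12  6 24 30 30 26 13 12 16  7  6  9  4 25]
 [48 32 16 12 21 31 48 47 41 27  9 17 15 11 10 17 31]
 [52 31 14 15 12 33 50 55 45 30 21  5 13  7  9 19 24]
 [44 18 19 15 15 31 42 46 45 27 11 12  1  6  0 20 24]
 [43 18 11 20 17 19 28 33 28 24 15 12  7  3 11 15 18]
 [39 27 19 12 15 18 18 21 19 18  6 14  9  3  2  7 11]
 [39 26 18 15 15 13 11  9 19 19 13 15 13  9  3  1 11]
 [41 23 14 13 22 14 17  0 18 17  8 18  3  7 10  5 10]
 [34 25 19 16 18 14 14 20 15 14 12 15  9 14  2  9 15]
 [37 19 16 16 16  8 17 21 15  9 13  8 12  9 17  2 15]
 [41 15 15 15 15 17 21 13 11 15 11 12  9 13 12  7  7]]
hole [0.53420905 0.01405393 0.133     ] -> centre [ 0.53134382 -0.03285865]
t 15.0 grasp [ 0.533  -0.0343  0.1547] psi -0.0625 tilt [-0.0008 -0.0009] shift [ 0.0022 -0.0016  0.0297] turn -0.0045
```

```bash
python3 steer.py '[[[0.0012,-0.001,0.01,-0.003],[0,0,0.01,0],[0,0,0.006,0],[0,0,0,0],[0,0,0,0]]]'
python3 -c "
from h import *
to([.532,-.033,.0911],-.058)"
```

```text
t: 15.5
position: [0.5324, -0.0312, 0.288]
tool_rot: [-2.284, -2.156, 0.001]
force: [0.4, 0.3, -3.0]
gripper_width: 0.0218
grip_force: 39.9
t 15.5 grasp [ 0.5324 -0.0312  0.1288] psi -0.0575 tilt [-0.0005  0.0001] shift [-0.0018 -0.0002  0.0377] turn 0.0005
```

```bash
python3 steer.py '[[[-0.001,0,0.004,0],[0,0,0.004,0],[0,0,0,0],[0,0,0,0]]]'
python3 -c "
from h import *
to([.532,-.033,.0911],-.058)"
python3 steer.py '[[[0,0,0.003,0],[0,0,0,0]]]'|grep -E 'pos|force'
```

```text
t: 15.9
position: [0.5323, -0.0322, 0.2802]
tool_rot: [-2.284, -2.156, 0.0]
force: [-0.2, -0.4, -4.0]
gripper_width: 0.0219
grip_force: 39.9
t 15.9 grasp [ 0.5323 -0.0322  0.121 ] psi -0.0576 tilt [-0.0002 -0.    ] shift [-0.0008 -0.0003  0.0299] turn 0.0004
position: [0.5323, -0.0322, 0.277]
force: [-0.5, -0.8, -3.5]
grip_force: 39.9
```

```bash
for i in 1; do python3 steer.py '[[[0,0,0.002,0],[0,0,0,0]]]'|grep -E 'pos|force'; python3 steer.py '[[[0,0,0.002,0],[0,0,0,0]]]'|grep -E 'pos|force'; done
```

```text
position: [0.5322, -0.0321, 0.275]
force: [-0.7, -0.5, -3.2]
grip_force: 39.9
position: [0.5319, -0.0321, 0.2728]
force: [-2.2, 0.5, -3.9]
grip_force: 39.9
```

```bash
python3 steer.py '[[[0,-0.0005,0.002,0],[0,0,0.002,0],[0,0,0,0]]]'|grep -E 'pos|force'; python3 steer.py '[[[0,0,0.002,0],[0,0,0.002,0],[0,0,0,0]]]'|grep -E 'pos|force'
```

```text
position: [0.5317, -0.0322, 0.2688]
force: [-1.6, 1.0, -5.2]
grip_force: 39.9
position: [0.5317, -0.0321, 0.2649]
force: [-3.5, 0.4, -4.1]
grip_force: 39.9
```

```bash
python3 steer.py '[[[0,-0.0005,0.003,0],[0,0,0.003,0],[0,0,0,0]]]'|grep -E 'pos|force|rot'; python3 steer.py '[[[0,0,0.002,0],[0,0,0.002,0],[0,0,0,0]]]'|grep -E 'pos|force|rot'
```

```text
position: [0.5315, -0.0322, 0.2588]
tool_rot: [-2.285, -2.156, -0.0]
force: [-1.4, 0.9, -5.1]
grip_force: 39.9
position: [0.5315, -0.0321, 0.2554]
tool_rot: [2.284, 2.156, 0.0]
force: [-3.7, 1.2, 1.4]
grip_force: 39.9
```

```bash
python3 steer.py '[[[0,-0.0003,0.002,0],[0,0,0.002,0],[0,0,0,0]]]' - 60|grep -E 'pos|force|rot'; python3 steer.py '[[[0,0,0.001,0],[0,0,0.001,0],[0,0,0,0]]]'|grep -E 'pos|force|rot'; python3 steer.py '[[[0,0,0.001,0],[0,0,0,0]]]'|grep -E 'pos|force|rot'
```

```text
position: [0.5313, -0.032, 0.2517]
tool_rot: [2.284, 2.156, 0.001]
force: [-2.3, 0.7, 3.9]
grip_force: 59.9
position: [0.5313, -0.032, 0.2502]
tool_rot: [2.284, 2.156, 0.001]
force: [-5.5, -0.7, 11.4]
grip_force: 59.9
position: [0.5313, -0.0319, 0.2502]
tool_rot: [2.283, 2.155, 0.001]
force: [-10.2, -1.1, 24.4]
grip_force: 59.9
```

Motion stopped at TCP z 0.2502 (shut predicted: 0.2503) while the force rose, so it looks like face contact. Checking by camera.

```bash
python3 steer.py '[[[0,0,0.0003,0],[0,0,0,0],[0,0,0,0]]]'; python3 -c "
from h import *
from plant import r, readout, read_camera
c=read_camera('scene')
to([.5313,-.032,.0911],-.058);print(readout.get_obs()['moment'],readout.get_obs()['force'])
cv2.imwrite('pics/g.png',cv2.cvtColor(cv2.resize(c['img'][110:200,180:280],None,fx=6,fy=6,interpolation=2),cv2.COLOR_RGB2BGR))
"
```

```text
t: 18.8
position: [0.5312, -0.0319, 0.2502]
tool_rot: [2.283, 2.155, 0.001]
force: [-11.8, -0.5, 28.4]
gripper_width: 0.0218
grip_force: 59.9
t 18.85 grasp [ 0.5315 -0.0321  0.091 ] psi -0.0576 tilt [ 0.0017 -0.0013] shift [ 0.0001 -0.0002 -0.0001] turn 0.0004
[-0.08929343  2.59138111  0.10646291] [-11.53553283  -1.20116492  28.59217449]
```

View pics/g.png

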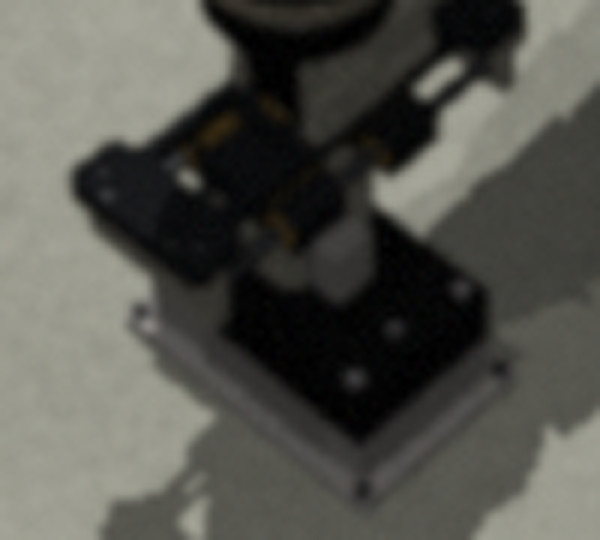

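Picture: the plate is flat on the block with no gap, and the dowel shows in its hole at (394,327). I'll relieve the side load slightly, confirm, and hand in.

```bash
python3 steer.py '[[[0,-0.0006,0,0],[0,0,0,0],[0,0,0,0],[0,0,0,0]]]'
```

```text
t: 19.25
position: [0.5311, -0.0319, 0.2502]
tool_rot: [2.283, 2.155, 0.002]
force: [-8.5, -0.6, 26.9]
gripper_width: 0.0216
grip_force: 59.9
```

```bash
python3 -c "
from plant import r, readout, read_camera
print(r.sign_off())"
```

```text
the job is handed in; nothing more can be done
None
```

The flow cell is fully seated in the pocket, and the upper half is on both dowels, held pressed shut face to face with about 27 N. I handed the job in at about 19 s, still gripping it, and never went near the bottle, beaker or tip box; sign-off returned no verdict.

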